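# Strip the tyre-fitting fixture and load the next rim

## Robot

A 6-joint arm with a two-finger parallel gripper is mounted at the origin on the work surface. World frame = base frame: x ahead of the robot, y to its left, z up, the work surface at z = 0. Lengths are in m, angles in rad, forces in N, time in s.
With the tool pointing down it reaches from about 0.275 to 1 m from the base axis. Payload 8.4 kg.
Tool frame: the origin (TCP) lies on the mounting face of the last link; the fingertips stand 173 mm ahead of it and the grasp point (between the pads) lies 155 mm ahead of it (grip_depth is the distance from the TCP to the grasp point, in m); z points along the fingers, y is the direction in which the jaws open and shut (so a half turn about z gives the same grasp; the last joint's range is limited). The gripper opens to 85 mm and grips with 20 to 120 N. Pads are 22 mm wide; open, the fingers measure 114 mm over their backs; the gripper's body (76 mm by 85 mm) begins 54 mm behind the grasp point. The pads swing forward as they close: fully open they stand 13 mm farther back than shut.
Start: joints at [1.239, 0.353, 1.633, -0, 1.155, -0.002], TCP at [0.202, 0.591, 0.405] pointing down, gripper open.
Joint ranges: [-2.63, 2.63], [-0.92, 2.1], [0.06, 2.66], [-1.3, 4.44], [0, 2.69], [-3.02, 3.02]. Speed limits (rad/s): [2.22, 2.22, 2.79, 3.14, 3.14, 3.14].

## Interface

Orientations are given as a unit quaternion [w, x, y, z].
In Python, from plant import read_state, camera, camera_model, job_done, grip_depth gives the robot as it stands. The module is installed in compiled form; this text tells all that it offers.
- The arm moves only by the shell command python3 -m creep 'ROWS'. ROWS is JSON, a list that holds one entry, the list of rows, each a list of 7 numbers: the shift along the tool's x, y, z in cm, then the turn, a rotation vector about the tool's x, y, z in degrees, then the finger opening in cm, from 0 to 8.54. A call has 1 to 12 rows; each row is the pose to reach, as a shift and turn from the pose commanded when the call began, along the tool's axes at that moment; what a row does not reach only later rows make up. A row lasts 1/12 s, in which the tool goes at most 41.7 mm and 7.16 degrees, less where a joint would pass 70% of its speed; a pose out of reach is approached as far as the arm can. A call with a gripper value outside its range is refused whole. The fingers move at their own pace and stop on an object; the grip force is fixed at half the most. Time passes only in rows, so rows that repeat a pose let the fingers close. It gives the time, the measured TCP pose, the force and the opening at its end, in the units of the state.
- read_state(): the state, without advancing time (a new reading comes with each control period).
- camera(name): name is "scene" or "top" or "wrist"; returns the picture (420x560x3 uint8, blue, green, red); there is no depth.
- camera_model(name): a dict with "fx", "fy", "cx", "cy" (pixels), "T" (4x4, takes a point from camera to world coordinates); the wrist camera has in their place "T_tool_cam" (4x4, takes a point from camera to tool coordinates, whose origin is the TCP and whose axes are the flange's). Camera axes: x right, y down, z forward; pixel columns grow to the right and rows downward; lengths in m; the calibration is good to about 2 mm. A picture is of the moment at which its call begins: read the wrist's pose just before it. camera_model takes no time and is no camera call.
- job_done(): hands the job in, once; it reports no verdict.
The state is a dict: "t": time; "q": joint angles; "qvel": joint speeds; "joint_torque": joint torques, N m; "ee_pos": TCP position; "orientation": TCP orientation; "contact_force": force on the tool from outside, world axes, zero at the start; "wrist_torque": the same for the moment, N m; "grip_width": finger opening in m.
Only numpy, scipy, OpenCV 4.12 (cv2) and the standard library are available. Lean on these libraries where they do the work, as an engineer would, in place of code of your own. Each camera call takes 0.05 s, during which the arm holds its last target.

## Task

The tyre is fitted, so strip the stack on the tyre-fitting fixture: put the white tapered pusher sleeve over the black post of its stand, the brass fitting cone upright in the round blue dish, and the finished wheel, face up, on the empty peg of the yellow wheel tray. Load the bare rim from the cork pad, face up, onto the fixture ready for the next tyre. Everything must end upright and fully seated; set the parts down rather than dropping them, and do not knock or shift the red pot of screws.

Things in the scene. Friction and masses are not known exactly. Their poses are not given: they have to be found in the camera images.
- fixture: Tyre-fitting fixture, fixed: aluminium plate 110x100x14 mm, dark boss 42 mm across (top 26 mm above origin), tapered pilot on it (26 mm across at foot, 10 at tip, tip 38 mm up). Origin: centre of plate underside; z up. Holds the stack: wheel, cone on its rim, sleeve on the tyre round the cone. A seated rim's hollow is over the pilot, its origin 26 mm above this one; 6 mm side play.
- sleeve_stand: Stand for the sleeve, fixed: grey plate 90x90x10 mm with an black tapered post (36 mm across at its foot, about 14 mm at its tip, 65 mm above the origin). Origin: centre of the plate's underside; z up. The sleeve goes loosely over the post, wide end down, and rests on the plate: its origin 10 mm above this one, 6 mm side play.
- cone_dish: Dish for the cone, fixed: round, blue, 90 mm across, floor 6 mm thick, with a raised ring of 58 mm inside and 70 mm outside diameter, top 14 mm above the origin. Origin: centre of the underside; z up. The cone stands on the floor inside the ring: its origin 6 mm above this one, 7 mm side play.
- wheel_tray: Yellow tray, fixed, 310x100x10 mm, lips 16 mm high; three pegs in a row 105 mm apart, each a 42 mm boss (top 22 mm up) and tapered pilot (tip 34 mm up). Origin: on the bench under the empty peg, the one nearest the robot; x along the row to the other pegs, which hold fixed finished wheels (64 mm across, tops 48 mm up); z up. The seated wheel's origin is 22 mm above this one; 6 mm side play.
- wheel: Finished wheel at the bottom of the stack: black treaded tyre on a silver rim, one rigid piece, 64 mm across, 26 mm high, about 80 g. Lies flat, silver face up. Origin: centre of its underside; z up out of the face. Underside hollow, 38 mm across, 15 mm deep. Grip across the tyre.
- cone: Brass fitting cone, solid, about 140 g: base 44 mm across, tapering to 24 mm at 50 mm above the origin, then a straight round grip 24 mm across, top 74 mm above the origin. Origin: centre of its base; z up its axis. At the start it stands on the wheel inside the sleeve, its grip showing 12 mm above the sleeve.
- sleeve: White pusher sleeve, a funnel-like tube open at both ends, 62 mm high, wall 3 mm, about 70 g: 54 mm outside at the foot, tapering to 44 mm at 40 mm height; the upper 22 mm is a straight collar 44 mm across, to grip. Origin: centre of its lower, wide end; z up. Outermost of the stack, standing on the tyre.
- rim: Bare silver rim without a tyre, face up on a 6 mm thick cork pad: 46 mm across, 26 mm high, about 50 g. Origin: centre of its underside; z up out of the face. Underside hollow, 38 mm across, 15 mm deep.
- screw_pot: Open red pot of screws, 56 mm across at its rim, 38 mm high, standing loose on the bench; not to be knocked or shifted. Origin: centre of its underside; z up.
Not all that is in view belongs to the job. Leave any green or orange look-alike of the sleeve alone.

How it is judged:
By the outcome, as a careful person would: the job done as asked, in the order asked, and still so for the second after the job is handed in, with the robot touching nothing.
It also fails if it takes over 106 s, if anything falls off the work surface, if the arm or the gripper's body presses on something with over 40 N, if the wrist force passes 120 N, or if a joint passes its speed limit or range.

## Working session

There is one attempt and no reset: what is moved stays moved. The work goes in short steps, Python scripts to look and compute and a shell command to move; the robot and the scene stay as the last step left them, time stands still between calls to the robot, and variables do not carry over. Pictures are saved under pics/ and viewed, and the job is handed in when it is done.

```bash
mkdir -p pics
cat > h.py <<'E'
import numpy as np, cv2
from plant import read_state, camera, camera_model, job_done, grip_depth
def snap(name,fn):
    s=read_state(); im=camera(name); cv2.imwrite('pics/'+fn+'.png',im); return s,im
E
python3 - <<'E'
from h import *
s,im=snap('top','top0'); s2,im2=snap('scene','scene0'); s3,im3=snap('wrist','wrist0')
print(s, grip_depth)
for n in('top','scene','wrist'): print(n,camera_model(n))
E
```

```text
{'t': 0.0, 'q': array([ 1.23858267e+00,  3.53697570e-01,  1.63412989e+00,  1.31391003e-05,
        1.15522515e+00, -2.38942391e-03]), 'qvel': array([ 0.00061896, -0.00070746, -0.00028216, -0.00034961, -0.00165257,
       -0.00015343]), 'joint_torque': array([-2.45624142e-03, -6.05246258e+01, -3.42067981e+01, -3.14418203e-04,
        9.27915884e-03,  5.13361556e-06]), 'ee_pos': array([0.20233904, 0.5910953 , 0.40393246]), 'orientation': array([-1.27481985e-04,  1.64168218e-01,  9.86432087e-01, -7.18784704e-04]), 'contact_force': array([ 1.10360382, -0.30895911,  0.0446906 ]), 'wrist_torque': array([-6.26958781e-02, -5.58712129e-02, -2.81127851e-05]), 'grip_width': 0.08544387925863169} 0.1547
top {'fx': 438.03144349524644, 'fy': 438.03144349524644, 'cx': 276.11018405644563, 'cy': 215.12094153418315, 'T': array([[ 3.60454224e-02, -9.77239587e-01,  2.09053864e-01,
         3.12199280e-01],
       [-9.99350077e-01, -3.53291164e-02,  7.16075999e-03,
         5.76779837e-02],
       [ 3.87910150e-04, -2.09176107e-01, -9.77877909e-01,
         9.51661764e-01],
       [ 0.00000000e+00,  0.000
[... 273 characters left out ...]
e-01,  1.13275574e-02, -1.63700204e-02,
         7.93021335e-02],
       [ 1.25753788e-03, -8.56618132e-01, -5.15949411e-01,
         6.47001448e-01],
       [ 0.00000000e+00,  0.00000000e+00,  0.00000000e+00,
         1.00000000e+00]])}
wrist {'fx': 337.7014786426607, 'fy': 337.7014786426607, 'cx': 282.0028458669726, 'cy': 211.0991250298625, 'T_tool_cam': array([[-8.92395354e-04, -9.54046533e-01, -2.99657167e-01,
         7.70953796e-02],
       [ 9.99999482e-01, -7.04495925e-04, -7.35083361e-04,
         9.76729268e-04],
       [ 4.90196479e-04, -2.99657667e-01,  9.54046667e-01,
         3.15500479e-02],
       [ 0.00000000e+00,  0.00000000e+00,  0.00000000e+00,
         1.00000000e+00]])}
```

View pics/top0.png

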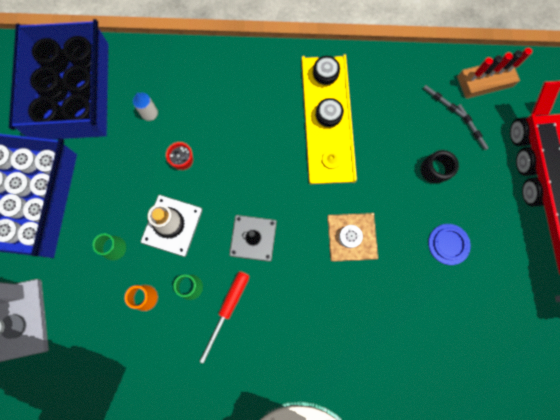

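View pics/scene0.png

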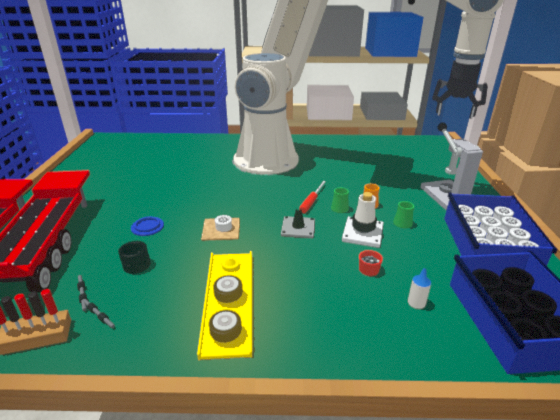

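View pics/wrist0.png

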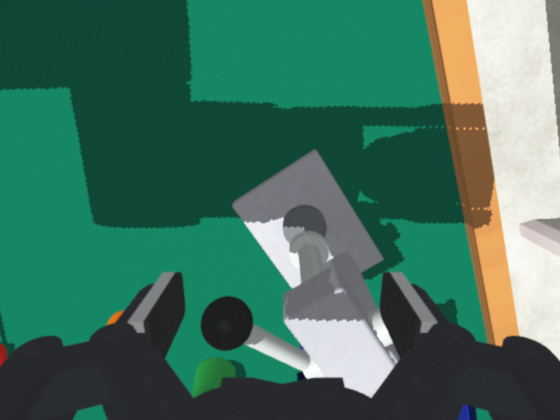

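The top view has the robot base at bottom centre. Stack fixture is at about (172,222), stand (254,238), rim pad (350,237), dish (450,243), empty peg (331,159) and pot (179,155). There is a grey press close to the start pose, and green and orange decoys around the fixture. Next I'll segment and measure.

```bash
cat >> h.py <<'E'
def ray(name,u,v,z,s=None):
    m=camera_model(name); 
    if name=='wrist':
        from scipy.spatial.transform import Rotation as R
        q=s['orientation']; T=np.eye(4); T[:3,:3]=R.from_quat([q[1],q[2],q[3],q[0]]).as_matrix(); T[:3,3]=s['ee_pos']; T=T@m['T_tool_cam']
    else: T=m['T']
    d=T[:3,:3]@np.array([(u-m['cx'])/m['fx'],(v-m['cy'])/m['fy'],1.]); o=T[:3,3]
    return o+d*(z-o[2])/d[2]
E
python3 - <<'E'
from h import *
im=cv2.imread('pics/top0.png'); hsv=cv2.cvtColor(im,cv2.COLOR_BGR2HSV)
def comps(lo,hi,box,minA=40):
    m=cv2.inRange(hsv,lo,hi); k=np.zeros_like(m); x0,y0,x1,y1=box; k[y0:y1,x0:x1]=m[y0:y1,x0:x1]
    n,l,st,c=cv2.connectedComponentsWithStats(k)
    return [(st[i].tolist(),c[i].round(1).tolist()) for i in range(1,n) if st[i][4]>=minA]
print('brass',comps((8,80,80),(28,255,255),(130,180,210,270)))
print('white',comps((0,0,150),(179,40,255),(130,180,210,270)))
print('post',comps((0,0,0),(179,255,50),(225,210,280,265)))
print('plate',comps((0,0,70),(179,40,200),(225,210,280,265)))
print('cork',comps((5,60,80),(25,200,255),(320,205,385,270)))
print('rim',comps((0,0,140),(179,50,255),(330,215,370,255)))
print('dish',comps((105,120,60),(130,255,255),(420,215,480,275)))
print('yellow',comps((22,150,60),(35,255,255),(295,45,365,190)))
print('pot',comps((0,150,60),(8,255,255),(160,135,200,175)))
for n,b in dict(stack=(130,180,210,270),peg=(300,130,365,190),rest=(225,205,385,270),dish=(420,215,480,275)).items():
    x0,y0,x1,y1=b; cv2.imwrite(f'pics/c_{n}.png',cv2.resize(im[y0:y1,x0:x1],None,fx=5,fy=5,interpolation=cv2.INTER_NEAREST))
E
```

```text
brass [([152, 208, 16, 16, 200], [159.5, 215.3])]
white [([141, 195, 61, 61, 1882], [172.5, 226.1])]
post [([246, 231, 14, 14, 124], [252.9, 238.2])]
plate [([230, 216, 46, 45, 1531], [252.7, 237.8])]
cork [([328, 214, 50, 47, 1665], [352.5, 237.0])]
rim [([339, 225, 24, 23, 423], [350.5, 235.9])]
dish [([428, 224, 43, 41, 1369], [449.0, 243.9])]
yellow [([302, 54, 55, 130, 4755], [328.2, 127.1])]
pot [([166, 142, 27, 27, 292], [179.0, 155.7])]
```

Run:
```python
import cv2,numpy as np
a=[cv2.resize(cv2.imread(f'pics/c_{n}.png'),(400,300) ) for n in('stack','peg','rest','dish')]
cv2.imwrite('pics/cc.png',np.vstack([np.hstack(a[:2]),np.hstack(a[2:])]))
```

```text
(no output)
```

View pics/cc.png

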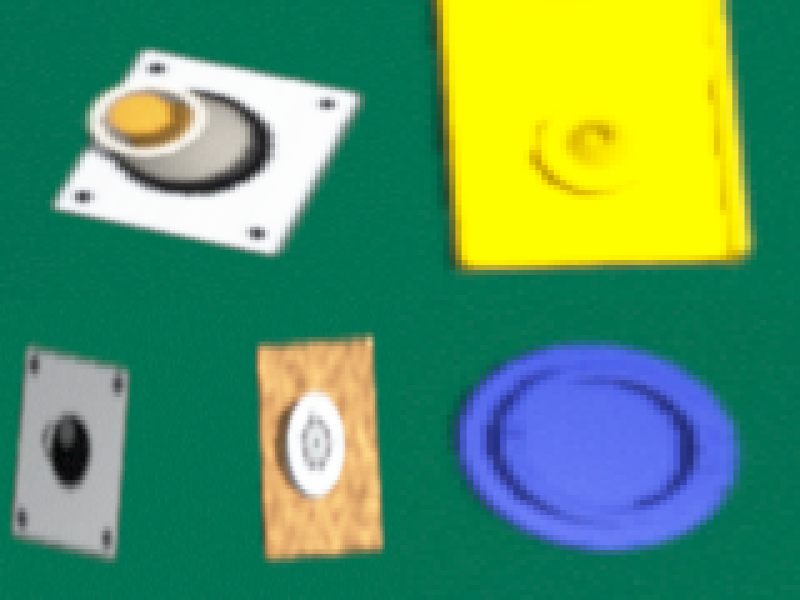

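Run:
```python
from h import *
for n,u,v,z in [('conetop',158.6,214.3,.126),('sleevetop',160,216.5,.114),('fixplate',171.5,225.6,.014),('standplate',252.9,237.8,.010),('rimtop',350.5,235.9,.032),('dish',449.5,243.9,.009),('pegtip',331.5,158,.034),('pot',179,155.5,.038),('orange',141,297,.05),('greenL',109,246,.03),('greenR',188,287,.03),('wheel2',330,112,.048)]:
    print(n,ray('top',u,v,z).round(4))
im=cv2.imread('pics/scene0.png'); cv2.imwrite('pics/sc.png',cv2.resize(im[110:300,180:500],None,fx=2.5,fy=2.5))
```

```text
conetop [0.4821 0.2902 0.126 ]
sleevetop [0.4803 0.2905 0.114 ]
fixplate [0.4811 0.2914 0.014 ]
standplate [0.4613 0.1132 0.01  ]
rimtop [ 0.4694 -0.0952  0.032 ]
dish [ 0.4635 -0.3138  0.009 ]
pegtip [ 0.6414 -0.053   0.034 ]
pot [0.6337 0.2824 0.038 ]
orange [0.3257 0.3314 0.05  ]
greenL [0.4296 0.416  0.03  ]
greenR [0.3499 0.2419 0.03  ]
wheel2 [ 0.7438 -0.0469  0.048 ]
```

View pics/sc.png

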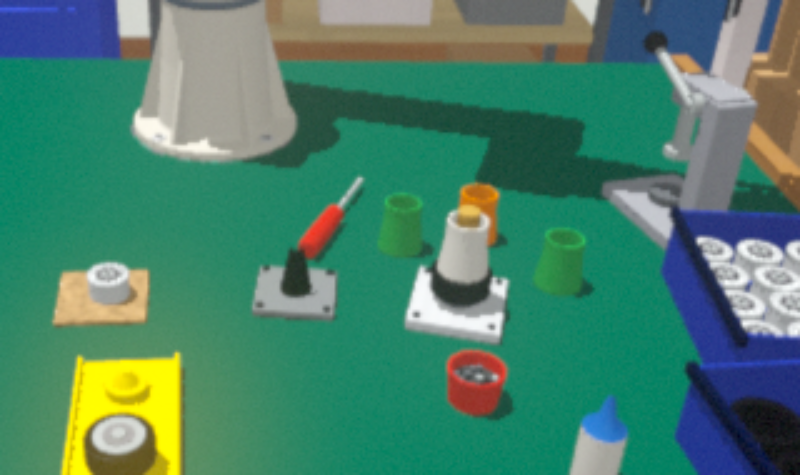

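```bash
cat >> h.py <<'E'
from scipy.spatial.transform import Rotation as R
Rd=R.from_matrix([[-1,0,0],[0,1,0],[0,0,-1.]])
def go(x,y,z):  # TCP target world -> tool shift cm, rotvec deg
    s=read_state(); q=s['orientation']; r=R.from_quat([q[1],q[2],q[3],q[0]])
    print('t',round(s['t'],2),'pos',s['ee_pos'].round(4),'F',s['contact_force'].round(1),'w',round(s['grip_width'],4))
    print('shift',(r.inv().apply(np.array([x,y,z])-s['ee_pos'])*100).round(2),'rot',np.degrees((r.inv()*Rd).as_rotvec()).round(2))
E
python3 -c "
from h import *
go(.481,.291,.44); go(.202,.591,.46)"
```

```text
t 0.15 pos [0.2024 0.5912 0.4041] F [-0.1 -0.1 -0. ] w 0.085
shift [-36.08 -19.38  -3.57] rot [-6.00e-02 -1.00e-02 -1.89e+01]
t 0.15 pos [0.2024 0.5912 0.4041] F [-0.1 -0.1 -0. ] w 0.085
shift [ 0.03 -0.03 -5.59] rot [-6.00e-02 -1.00e-02 -1.89e+01]
```

```bash
python3 -m creep '[[[0,0,-3,0,0,0,8.5],[0,0,-6,0,0,0,8.5],[-3,-1.6,-6,0,0,-6,8.5],[-6.5,-3.5,-6,0,0,-12,8.5],[-10,-5.3,-6,0,0,-18.9,8.5],[-14,-7.5,-5,0,0,-18.9,8.5],[-18,-9.6,-4,0,0,-18.9,8.5],[-22,-11.8,-4,0,0,-18.9,8.5],[-26,-14,-4,0,0,-18.9,8.5],[-29.5,-15.8,-3.6,0,0,-18.9,8.5],[-33,-17.7,-3.6,0,0,-18.9,8.5],[-36.1,-19.4,-3.6,0,0,-18.9,8.5]]]'
python3 - <<'E'
from h import *
go(.481,.291,.30)
s,im=snap('wrist','w1'); go(.481,.291,.30)
E
```

```text
t: 1.15
ee_pos: [0.4772, 0.2944, 0.4404]
orientation: [-0.0, -0.0, 1.0, -0.0]
contact_force: [0.3, 1.0, -0.3]
grip_width: 0.0849
t 1.15 pos [0.4772 0.2944 0.4404] F [ 0.3  1.  -0.3] w 0.0849
shift [-0.39 -0.33 14.04] rot [-0.01 -0.03  0.01]
t 1.2 pos [0.4812 0.29   0.4405] F [ 2.8 -3.7  0.7] w 0.0849
shift [ 0.06  0.15 14.05] rot [-0.18  0.16 -0.11]
```

View pics/w1.png

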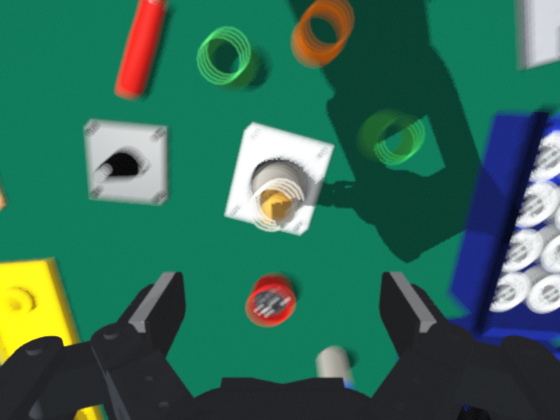

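The picture is motion-blurred because the arm was still settling. The cone grip sits near (276,205) and the stand post tip near (103,172). I'll take another now that it has stopped.

Run:
```python
from h import *
s,im=snap('wrist','w2'); print(s['ee_pos'],np.abs(s['qvel']).max())
cv2.imwrite('pics/w2c.png',cv2.resize(im[100:260,70:370],None,fx=2.6,fy=2.6))
```

```text
[0.48122161 0.28996024 0.44053366] 0.15726069724421582
```

View pics/w2c.png

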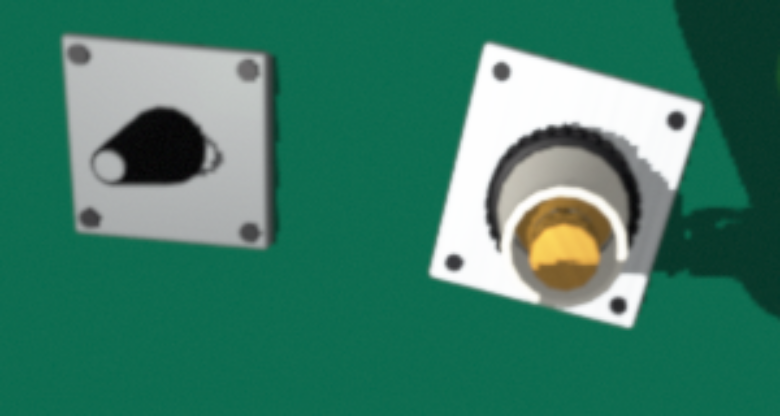

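Sharp now: cone top at about (287,198), sleeve mouth about (287,195), post tip about (112,164).

Run:
```python
from h import *
s=read_state(); s['ee_pos']=np.array([0.4812,.29,.4405])
for n,u,v,z in [('conetop',287.3,198,.126),('sleevetop',286.9,195,.114),('posttip',111.9,164.2,.065),('stand',134,155,.010),('fix',70+565.5/2.6,100+183/2.6,.014)]:
    print(n,ray('wrist',u,v,z,s).round(4))
go(.481,.2905,.30)
```

```text
conetop [0.4817 0.295  0.126 ]
sleevetop [0.4822 0.2948 0.114 ]
posttip [0.4616 0.1162 0.065 ]
stand [0.46  0.116 0.01 ]
fix [0.4785 0.2967 0.014 ]
t 1.25 pos [0.4794 0.2922 0.4405] F [-1.1  0.7 -0.3] w 0.0849
shift [-0.15 -0.15 14.05] rot [-0.09  0.06 -0.27]
```

```bash
python3 -m creep '[[[0,0.1,2,0,0,0,8.5],[0,0.1,5,0,0,0,8.5],[0,0.1,8,0,0,0,8.5],[0,0.1,11,0,0,0,8.5],[0,0.1,14,0,0,0,8],[0,0.1,16,0,0,0,7.5],[0,0.1,17.2,0,0,0,7],[0,0.1,17.85,0,0,0,6.5],[0,0.1,17.85,0,0,0,6]]]'
python3 - <<'E'
from h import *
go(.4815,.2925,.262)
s,im=snap('wrist','w3'); s,im=snap('scene','s3'); cv2.imwrite('pics/s3.png',cv2.resize(im[100:270,260:460],None,fx=3.5,fy=3.5))
E
```

```text
t: 2.0
ee_pos: [0.4759, 0.2973, 0.2613]
orientation: [-0.001, -0.0, 1.0, -0.0]
contact_force: [0.1, -0.0, -0.5]
grip_width: 0.06
t 2.0 pos [0.4759 0.2973 0.2613] F [ 0.1 -0.  -0.5] w 0.06
shift [-0.56 -0.48 -0.07] rot [-0.05 -0.09  0.02]
```

View pics/w3.png

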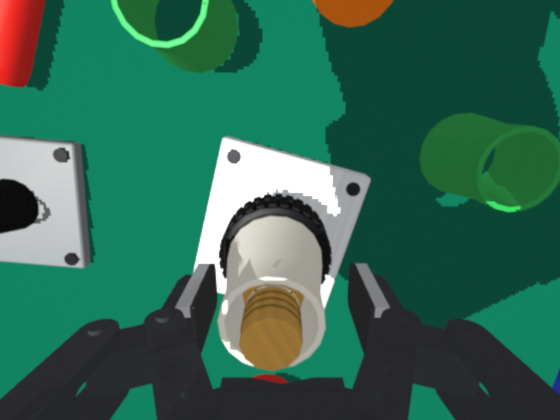

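View pics/s3.png

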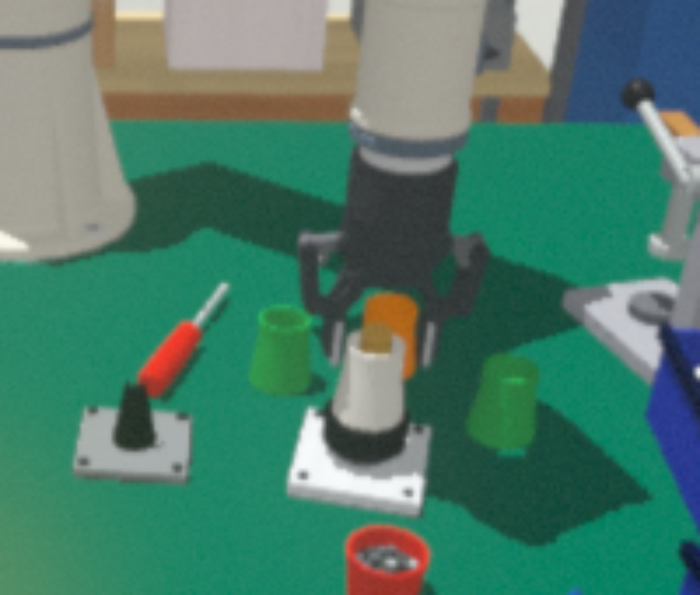

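The sleeve mouth centre is about (272,322) and the jaw midline about u=283, so I'm roughly 4 mm off. I'll measure and correct.

Run:
```python
from h import *
s=read_state()
print(ray('wrist',272,322,.114,s), ray('wrist',271,342,.126,s))
go(.4815,.2925,.262)
```

```text
[0.48420969 0.29453844 0.114     ] [0.48432255 0.29449986 0.126     ]
t 2.1 pos [0.4766 0.2976 0.2631] F [-1.  -0.2  0.8] w 0.0599
shift [-0.49 -0.51  0.11] rot [0.04 0.06 0.01]
```

```bash
python3 -m creep '[[[-0.3,-0.2,0,0,0,0,6],[-0.65,-0.4,0,0,0,0,6],[-0.65,-0.4,0,0,0,0,5],[-0.65,-0.4,0,0,0,0,4.5],[-0.65,-0.4,0,0,0,0,4],[-0.65,-0.4,0,0,0,0,3.5],[-0.65,-0.4,0,0,0,0,3.5],[-0.65,-0.4,0,0,0,0,3.5],[-0.65,-0.4,0,0,0,0,3.5]]]'
python3 - <<'E'
from h import *
s,im=snap('wrist','w4'); go(.483,.2935,.262)
E
```

```text
t: 2.85
ee_pos: [0.4834, 0.2932, 0.2636]
orientation: [0.001, 0.0, 1.0, 0.0]
contact_force: [1.0, -2.1, 7.8]
grip_width: 0.0439
t 2.9 pos [0.4834 0.2932 0.2636] F [ 0.6 -2.6  8.9] w 0.0444
shift [0.04 0.03 0.16] rot [ 0.05  0.12 -0.01]
```

View pics/w4.png

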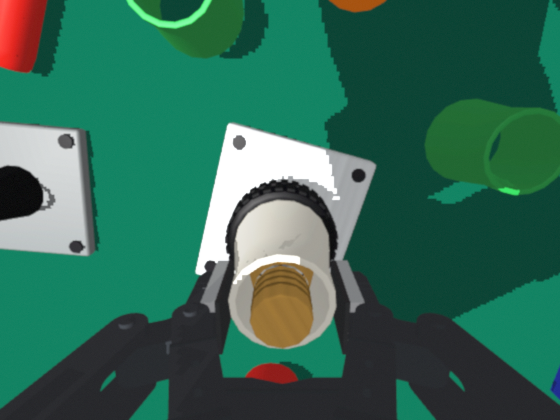

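The sleeve is held (44 mm) with the cone loose inside it. I'll lift straight up.

```bash
python3 -m creep '[[[0,0,-0.4,0,0,0,3.5],[0,0,-1.2,0,0,0,3.5],[0,0,-2.2,0,0,0,3.5],[0,0,-3.2,0,0,0,3.5],[0,0,-4.4,0,0,0,3.5],[0,0,-5.6,0,0,0,3.5],[0,0,-6.8,0,0,0,3.5],[0,0,-8,0,0,0,3.5],[0,0,-9,0,0,0,3.5],[0,0,-9.5,0,0,0,3.5],[0,0,-9.5,0,0,0,3.5]]]'
python3 - <<'E'
from h import *
s,im=snap('scene','s5'); cv2.imwrite('pics/s5.png',cv2.resize(im[100:270,260:460],None,fx=3.5,fy=3.5)); go(.4638,.1148,.262)
E
```

```text
t: 3.82
ee_pos: [0.4831, 0.2934, 0.3588]
orientation: [0.001, -0.0, 1.0, 0.001]
contact_force: [0.1, 0.1, -0.5]
grip_width: 0.0445
t 3.87 pos [0.4828 0.2932 0.3578] F [ 0.2 -0.  -1.1] w 0.0442
shift [  1.91 -17.85   9.57] rot [0.03 0.05 0.01]
```

View pics/s5.png

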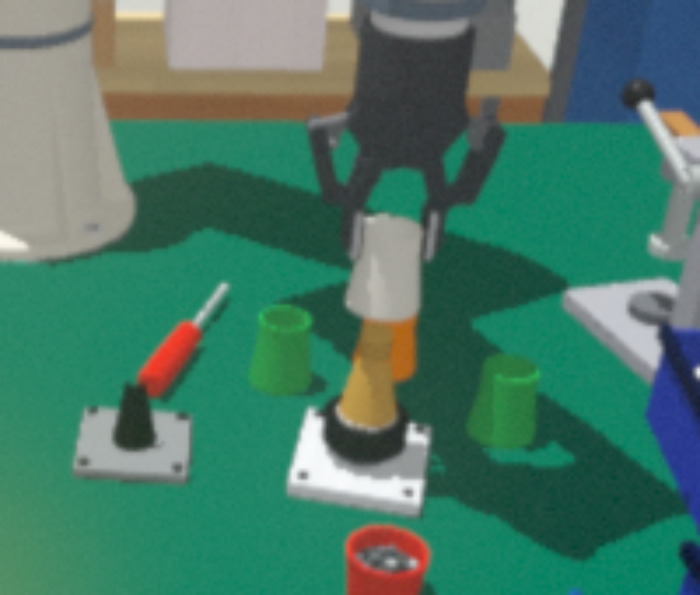

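The sleeve has come clear and the cone stays standing. Now over to the post.

```bash
python3 -m creep '[[[0.2,-1,0,0,0,0,3.5],[0.5,-3,0,0,0,0,3.5],[0.8,-5.5,0,0,0,0,3.5],[1,-8,0,0,0,0,3.5],[1.2,-10.5,0,0,0,0,3.5],[1.4,-13,0,0,0,0,3.5],[1.6,-15,0,0,0,0,3.5],[1.8,-16.7,0,0,0,0,3.5],[1.91,-17.5,0.5,0,0,0,3.5],[1.91,-17.85,1.5,0,0,0,3.5],[1.91,-17.85,2.5,0,0,0,3.5],[1.91,-17.85,2.5,0,0,0,3.5]]]'
python3 - <<'E'
from h import *
for n in('scene','wrist','top'):
    s,im=snap(n,n+'6')
    if n=='scene': a=cv2.resize(im[130:250,240:360],(500,500))
    if n=='top': b=cv2.resize(im[190:270,210:290],(300,300))
    if n=='wrist': w=im
cv2.imwrite('pics/6.png',np.hstack([a,np.vstack([b,cv2.resize(w,(300,200))])]))
go(.4638,.1148,.2236)
E
```

```text
t: 4.87
ee_pos: [0.4628, 0.1147, 0.3296]
orientation: [-0.002, 0.0, 1.0, -0.0]
contact_force: [-0.5, -0.3, -0.9]
grip_width: 0.044
t 5.02 pos [0.4637 0.1153 0.3317] F [ 0.3  0.4 -0.3] w 0.0444
shift [-0.02 -0.05 10.81] rot [-0.01 -0.06  0.05]
```

View pics/6.png

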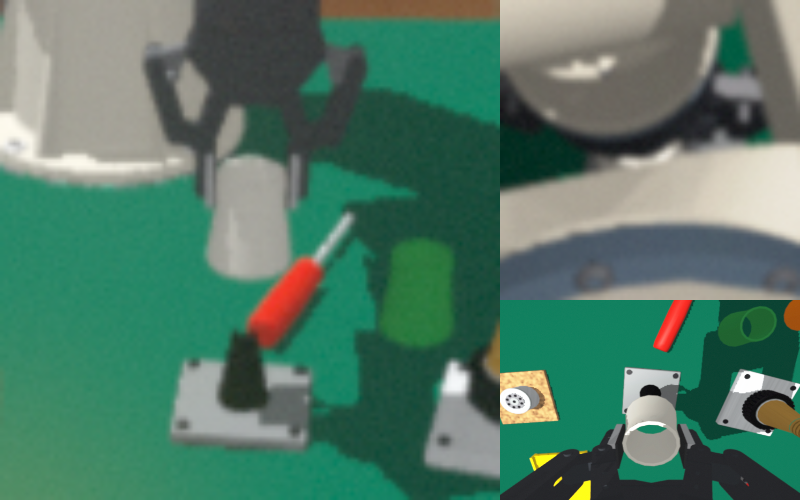

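View pics/wrist6.png

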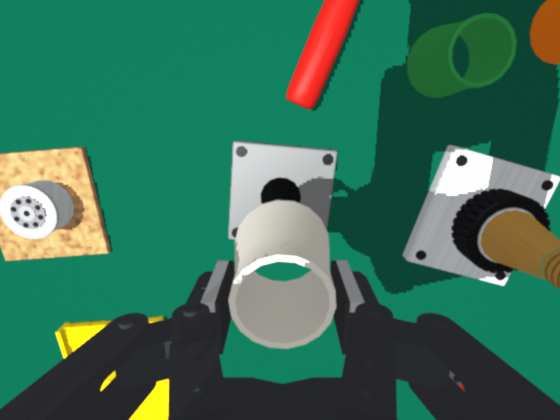

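Run:
```python
from h import *
s=read_state()
print(ray('wrist',285,147,.010,s),ray('wrist',241,151,.01,s),ray('wrist',328,159,.01,s),ray('wrist',236,231,.01,s))
```

```text
[0.42061715 0.11871605 0.01      ] [0.42399526 0.08118996 0.01      ] [0.43080911 0.15567958 0.01      ] [0.49684664 0.07396297 0.01      ]
```

The hole midpoints in the wrist view put the stand centre at (0.4638, 0.1148), which matches the TCP exactly. Descending.

```bash
python3 -m creep '[[[0,0,1,0,0,0,3.5],[0,0,2.5,0,0,0,3.5],[0,0,4,0,0,0,3.5],[0,0,5.5,0,0,0,3.5],[0,0,7,0,0,0,3.5],[0,0,8.2,0,0,0,3.5],[0,0,9.3,0,0,0,3.5],[0,0,10,0,0,0,3.5],[0,0,10.5,0,0,0,3.5],[0,0,10.7,0,0,0,3.5],[0,0,10.7,0,0,0,3.5]]]'; python3 -m creep '[[[0,0,0.1,0,0,0,3.5],[0,0,0.2,0,0,0,3.5],[0,0,0.3,0,0,0,3.5],[0,0,0.3,0,0,0,3.5]]]'
```

```text
t: 5.93
ee_pos: [0.4637, 0.1148, 0.225]
orientation: [-0.0, -0.0, 1.0, -0.0]
contact_force: [-1.6, -0.1, -0.3]
grip_width: 0.0443
t: 6.27
ee_pos: [0.4637, 0.1147, 0.2224]
orientation: [0.0, -0.0, 1.0, 0.0]
contact_force: [-0.6, 0.6, -0.2]
grip_width: 0.0446
```

```bash
python3 -m creep '[[[0,0,0.1,0,0,0,3.5],[0,0,0.2,0,0,0,3.5],[0,0,0.2,0,0,0,3.5]]]'
python3 - <<'E'
from h import *
s,im=snap('scene','s7'); cv2.imwrite('pics/s7.png',cv2.resize(im[130:250,240:360],(500,500)))
E
```

```text
t: 6.52
ee_pos: [0.4639, 0.1147, 0.2216]
orientation: [0.0, 0.0, 1.0, 0.0]
contact_force: [-5.2, -1.7, 21.5]
grip_width: 0.0439
```

View pics/s7.png

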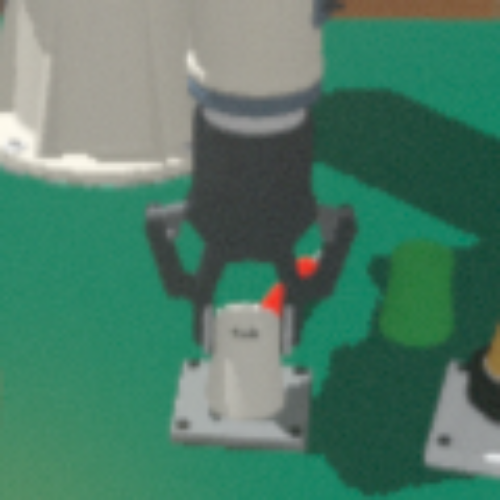

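Contact of 21 N, and the sleeve is flush on the plate. Release, lift and go over to the cone.

```bash
python3 -m creep '[[[0,0,-0.15,0,0,0,4.5],[0,0,-0.15,0,0,0,5.5],[0,0,-0.15,0,0,0,6.5],[0,0,-0.15,0,0,0,7],[0,0,-0.15,0,0,0,7],[0,0,-1,0,0,0,7],[0,0,-3,0,0,0,7],[0,0,-6,0,0,0,7],[0,0,-9,0,0,0,7],[0,0,-11,0,0,0,7],[0,0,-12,0,0,0,7]]]'; python3 -m creep '[[[-0.1,1,0,0,0,0,7],[-0.3,3,0,0,0,0,7],[-0.6,6,0,0,0,0,7],[-1,9,0,0,0,0,7],[-1.4,12,0,0,0,0,7],[-1.7,15,0,0,0,0,7],[-1.95,17,0,0,0,0,7],[-1.95,17.9,0,0,0,0,7],[-1.95,17.9,0.5,0,0,0,7],[-1.95,17.9,0.5,0,0,0,7]]]'
python3 - <<'E'
from h import *
s,im=snap('wrist','w8'); s,im=snap('wrist','w8'); go(.4834,.2937,.278)
E
```

```text
t: 7.48
ee_pos: [0.4643, 0.1148, 0.3434]
orientation: [0.002, -0.0, 1.0, 0.0]
contact_force: [0.6, 0.1, -0.2]
grip_width: 0.0697
t: 8.32
ee_pos: [0.4823, 0.2934, 0.3331]
orientation: [-0.001, -0.001, 1.0, -0.001]
contact_force: [-0.2, -0.9, 0.0]
grip_width: 0.0696
t 8.42 pos [0.4826 0.2926 0.3342] F [-0.1  0.7 -0. ] w 0.0697
shift [-0.09  0.12  5.62] rot [-0.08 -0.11 -0.03]
```

View pics/w8.png

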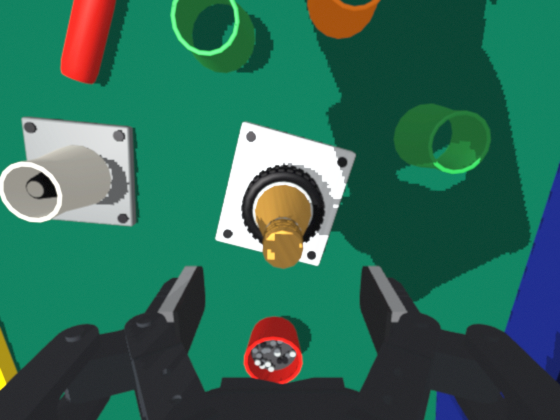

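The sleeve is over the post, with the tip visible inside it at (36,186). The cone top is at about (283,250), centred between the jaws.

```bash
python3 - <<'E'
from h import *
s=read_state(); print(ray('wrist',283,251,.126,s)); go(.4834,.2937,.278)
# fixture holes
P=[ray('wrist',u,v,.014,s)[:2] for u,v in[(251,136),(342,161),(312,255),(228,233)]]; print(np.mean(P,0),P)
E
python3 -m creep '[[[-0.1,0,1,0,0,0,7],[-0.1,0,2,0,0,0,6],[-0.1,0,3.5,0,0,0,5],[-0.1,0,4.5,0,0,0,4.5],[-0.1,0,5.4,0,0,0,4],[-0.1,0,5.6,0,0,0,3.5],[-0.1,0,5.6,0,0,0,3],[-0.1,0,5.6,0,0,0,2.5],[-0.1,0,5.6,0,0,0,1.8],[-0.1,0,5.6,0,0,0,1.8],[-0.1,0,5.6,0,0,0,1.8],[-0.1,0,5.6,0,0,0,1.8]]]'
python3 - <<'E'
from h import *
s,im=snap('wrist','w9'); go(.4834,.2937,.278)
E
```

```text
[0.48475609 0.29377514 0.126     ]
t 8.42 pos [0.4826 0.2926 0.3342] F [-0.1  0.7 -0. ] w 0.0697
shift [-0.09  0.12  5.62] rot [-0.08 -0.11 -0.03]
[0.48416391 0.2940028 ] [array([0.42996832, 0.26710589]), array([0.45101899, 0.34439712]), array([0.53883634, 0.32093108]), array([0.51683198, 0.24357709])]
t: 9.42
ee_pos: [0.4843, 0.2938, 0.2796]
orientation: [0.0, -0.0, 1.0, 0.0]
contact_force: [-0.1, -0.0, 0.4]
grip_width: 0.0223
t 9.47 pos [0.4843 0.2938 0.2796] F [0.4 0.2 1.9] w 0.0218
shift [ 0.09 -0.01  0.16] rot [0.03 0.04 0.  ]
```

View pics/w9.png

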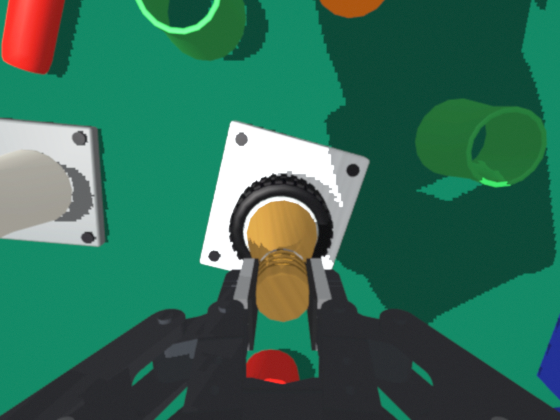

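Width 21.8 mm is below the 24 mm grip, so I'll check whether the fingers are still moving.

```bash
python3 -m creep '[[[0,0,0,0,0,0,1.8],[0,0,0,0,0,0,1.8]]]'
python3 - <<'E'
from h import *
s=read_state(); print(s['contact_force'],s['wrist_torque'],s['grip_width'])
s,im=snap('scene','s9'); cv2.imwrite('pics/s9.png',cv2.resize(im[120:240,310:430],(500,500)));
E
```

```text
t: 9.63
ee_pos: [0.4843, 0.2938, 0.2796]
orientation: [0.0, -0.0, 1.0, 0.0]
contact_force: [-0.2, 0.7, 1.3]
grip_width: 0.0219
[-0.16692396  0.67744127  1.26934562] [ 0.08555869 -0.05005472 -0.01170777] 0.021927625404989288
```

View pics/s9.png

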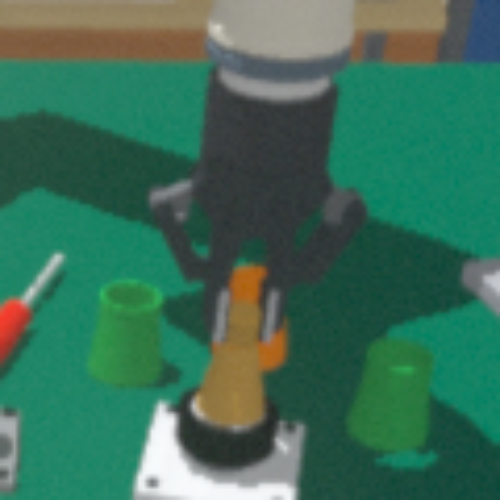

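```bash
python3 -m creep '[[[0,0,-0.3,0,0,0,1.8],[0,0,-0.8,0,0,0,1.8],[0,0,-1.6,0,0,0,1.8],[0,0,-2.6,0,0,0,1.8],[0,0,-4,0,0,0,1.8],[0,0,-5.5,0,0,0,1.8],[0,0,-7,0,0,0,1.8],[0,0,-8,0,0,0,1.8],[0,0,-8.5,0,0,0,1.8],[0,0,-8.5,0,0,0,1.8]]]'
python3 - <<'E'
from h import *
s,im=snap('scene','s10'); cv2.imwrite('pics/s10.png',cv2.resize(im[80:240,310:470],(500,500))); 
s,im=snap('wrist','w10');print(s['grip_width'],s['contact_force'])
E
```

```text
t: 10.52
ee_pos: [0.4844, 0.2938, 0.3657]
orientation: [0.001, -0.0, 1.0, 0.001]
contact_force: [-0.4, -0.0, -1.5]
grip_width: 0.0218
0.021827217835399235 [-0.31468007  0.20141249 -1.91738696]
```

View pics/s10.png

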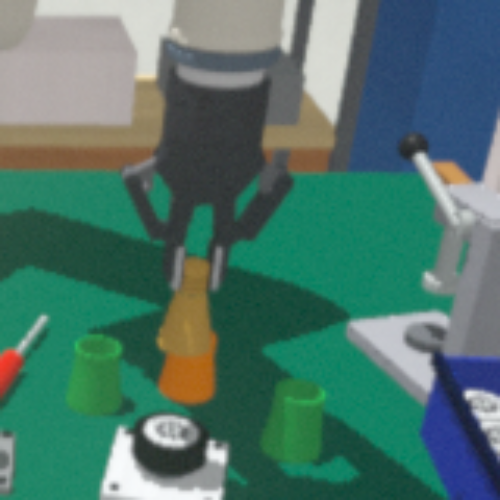

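View pics/w10.png

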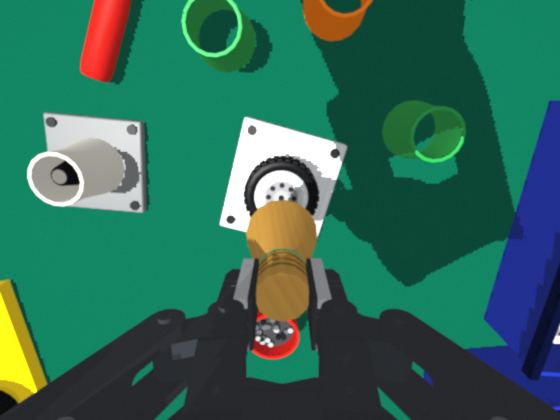

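The cone lifted upright and the wheel stayed behind. Carrying it to the dish.

```bash
python3 -m creep '[[[0,-0.7,0,0,0,0,1.8],[0,-2,0,0,0,0,1.8],[0,-4,0,0,0,0,1.8],[0,-7,0,0,0,0,1.8],[0,-10,0,0,0,0,1.8],[0,-13,0,0,0,0,1.8],[0,-16,0,0,0,0,1.8],[0,-19,0,0,0,0,1.8],[0,-22,0,0,0,0,1.8],[0,-25,0,0,0,0,1.8],[0,-28,0,0,0,0,1.8],[0,-31,0,0,0,0,1.8]]]'; python3 -m creep '[[[0.2,-3,0,0,0,0,1.8],[0.4,-6,0,0,0,0,1.8],[0.6,-9,0,0,0,0,1.8],[0.8,-12,0,0,0,0,1.8],[1,-15,0,0,0,0,1.8],[1.2,-18,0,0,0,0,1.8],[1.4,-21,0,0,0,0,1.8],[1.6,-24,0,0,0,0,1.8],[1.8,-26.5,0,0,0,0,1.8],[1.8,-28.5,0,0,0,0,1.8],[1.8,-29.5,0,0,0,0,1.8],[1.8,-29.5,0,0,0,0,1.8]]]'
python3 - <<'E'
from h import *
s,im=snap('wrist','w11'); s,im=snap('wrist','w11'); go(.466,-.311,.2336); print(s['ee_pos'],np.abs(s['qvel']).max())
E
```

```text
t: 11.62
ee_pos: [0.4831, -0.0186, 0.3637]
orientation: [-0.001, 0.0, 1.0, -0.0]
contact_force: [0.7, 0.8, -1.9]
grip_width: 0.0221
t: 12.62
ee_pos: [0.4653, -0.3133, 0.3637]
orientation: [-0.0, 0.001, 1.0, -0.0]
contact_force: [-0.3, 0.6, -1.3]
grip_width: 0.0217
t 12.72 pos [ 0.4656 -0.3111  0.3637] F [-0.3  0.3 -1.2] w 0.0214
shift [-0.06 -0.   13.01] rot [ 0.06 -0.06 -0.05]
[ 0.46538876 -0.3119598   0.3636076 ] 0.03206122343188647
```

View pics/w11.png

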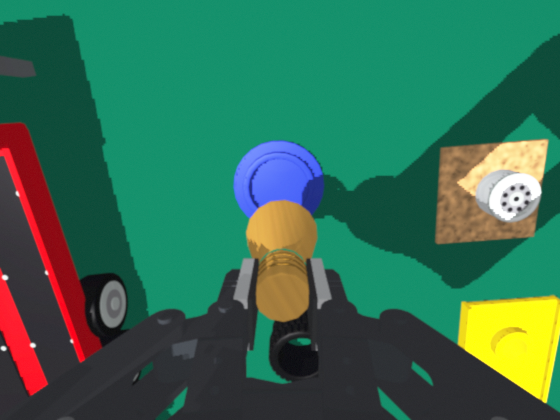

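The dish spans about u 235 to 324 with its top at v=141. I'll fit its edge.

Run:
```python
from h import *
from scipy.optimize import least_squares
s=read_state(); im=cv2.imread('pics/w11.png'); hsv=cv2.cvtColor(im,cv2.COLOR_BGR2HSV)
m=cv2.inRange(hsv,(105,120,60),(130,255,255)); m[:, :220]=0; m[:,340:]=0
c=max(cv2.findContours(m,0,1)[0],key=cv2.contourArea)[:,0]
h=cv2.convexHull(c)[:,0]; h=h[(h[:,1]<195)]
P=np.array([ray('wrist',u,v,.006,s)[:2] for u,v in h])
f=least_squares(lambda p:np.hypot(*(P-p[:2]).T)-p[2],[.466,-.311,.045],loss='soft_l1',f_scale=.001); print(f.x,len(h),f.cost)
for uv in[(501-0,197),(516,197)]: print('rim',ray('wrist',*uv,.032,s))
print('peg',ray('wrist',511,343,.022,s))
```

```text
[ 0.46460687 -0.31336625  0.04458916] 22 1.4770819476157347e-07
rim [ 0.46950254 -0.10841008  0.032     ]
rim [ 0.46953039 -0.09460467  0.032     ]
peg [ 0.63794162 -0.05894056  0.022     ]
```

```bash
python3 -m creep '[[[0.1,-0.2,1,0,0,0,1.8],[0.1,-0.2,3,0,0,0,1.8],[0.1,-0.2,5,0,0,0,1.8],[0.1,-0.2,7,0,0,0,1.8],[0.1,-0.2,9,0,0,0,1.8],[0.1,-0.2,10.5,0,0,0,1.8],[0.1,-0.2,11.7,0,0,0,1.8],[0.1,-0.2,12.4,0,0,0,1.8],[0.1,-0.2,12.7,0,0,0,1.8],[0.1,-0.2,12.8,0,0,0,1.8],[0.1,-0.2,12.8,0,0,0,1.8]]]'; python3 -m creep '[[[0,0,0.1,0,0,0,1.8],[0,0,0.15,0,0,0,1.8],[0,0,0.15,0,0,0,1.8]]]'
```

```text
t: 13.63
ee_pos: [0.4654, -0.3133, 0.2366]
orientation: [0.0, -0.0, 1.0, -0.0]
contact_force: [0.3, -0.2, -1.6]
grip_width: 0.022
t: 13.88
ee_pos: [0.4653, -0.3134, 0.2352]
orientation: [0.0, 0.0, 1.0, -0.0]
contact_force: [-0.5, -0.3, -1.7]
grip_width: 0.0219
```

```bash
python3 -m creep '[[[0,0,0.1,0,0,0,1.8],[0,0,0.2,0,0,0,1.8],[0,0,0.2,0,0,0,1.8]]]'
```

```text
t: 14.13
ee_pos: [0.4654, -0.3136, 0.2336]
orientation: [0.0, -0.0, 1.0, -0.0]
contact_force: [-1.7, -0.4, 7.7]
grip_width: 0.0219
```

```bash
python3 -m creep '[[[0,0,0,0,0,0,2.6],[0,0,0,0,0,0,3.5],[0,0,0,0,0,0,4.5],[0,0,0,0,0,0,5.5],[0,0,0,0,0,0,6.5],[0,0,-1,0,0,0,7],[0,0,-3,0,0,0,7],[0,0,-6,0,0,0,7],[0,0,-9,0,0,0,7],[0,0,-11,0,0,0,7],[0,0,-12,0,0,0,7],[0,0,-12,0,0,0,7]]]'
python3 - <<'E'
from h import *
s,im=snap('scene','s12'); a=cv2.resize(im[150:270,80:200],(400,400)); s,im=snap('wrist','w12'); cv2.imwrite('pics/s12.png',np.hstack([a,cv2.resize(im,(400,400))])); print(s['ee_pos'])
E
```

```text
t: 15.13
ee_pos: [0.4658, -0.3137, 0.3555]
orientation: [0.002, -0.0, 1.0, -0.001]
contact_force: [0.4, -1.1, -0.7]
grip_width: 0.0701
[ 0.46529741 -0.31335638  0.35360304]
```

View pics/s12.png

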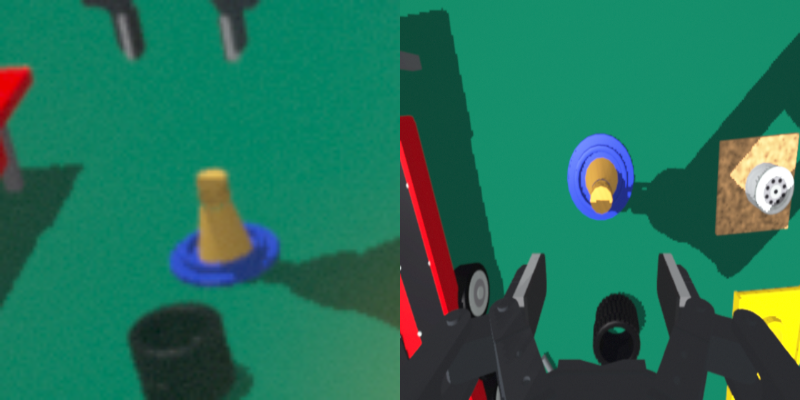

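The cone stands upright inside the dish ring. Back over to the wheel.

```bash
python3 -m creep '[[[0,1,0,0,0,0,8.5],[0,3,0,0,0,0,8.5],[0,6.5,0,0,0,0,8.5],[0,10,0,0,0,0,8.5],[0,13.5,0,0,0,0,8.5],[0,17,0,0,0,0,8.5],[0,20.5,0,0,0,0,8.5],[0,24,0,0,0,0,8.5],[0,27,0,0,0,0,8.5],[0,30,0,0,0,0,8.5],[0,33,0,0,0,0,8.5],[0,36,0,0,0,0,8.5]]]'; python3 -m creep '[[[-0.2,3,0,0,0,0,8.5],[-0.4,6,0,0,0,0,8.5],[-0.7,9,0,0,0,0,8.5],[-1,12,0,0,0,0,8.5],[-1.2,15,0,0,0,0,8.5],[-1.4,18,0,0,0,0,8.5],[-1.7,21,1,0,0,0,8.5],[-1.85,23.5,3,0,0,0,8.5],[-1.85,24.5,5,0,0,0,8.5],[-1.85,24.75,6,0,0,0,8.5],[-1.85,24.75,6,0,0,0,8.5]]]'
python3 - <<'E'
from h import *
s,im=snap('wrist','w13'); s,im=snap('wrist','w13'); go(.484,.294,.192); print(s['ee_pos'],np.abs(s['qvel']).max())
E
```

```text
t: 16.23
ee_pos: [0.464, 0.0486, 0.3512]
orientation: [-0.001, -0.0, 1.0, -0.0]
contact_force: [0.8, -0.1, 0.5]
grip_width: 0.0849
t: 17.15
ee_pos: [0.4818, 0.2941, 0.2891]
orientation: [-0.003, -0.001, 1.0, -0.002]
contact_force: [-1.6, 0.0, -0.1]
grip_width: 0.0852
t 17.25 pos [0.4831 0.2935 0.292 ] F [-0.6  0.7  0.2] w 0.0848
shift [-0.11  0.06 10.  ] rot [-0.09 -0.12  0.01]
[0.48243799 0.29366379 0.29068305] 0.04013324347332974
```

View pics/w13.png

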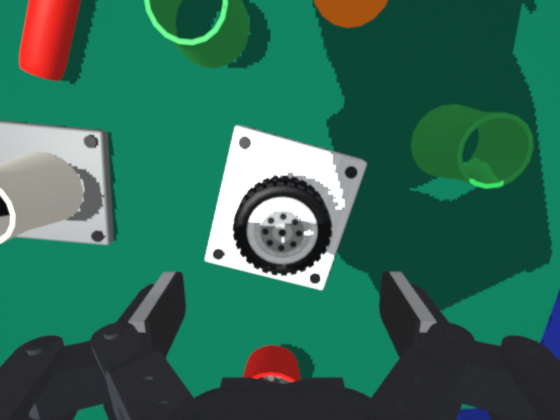

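The wheel hub is at about (282,231), and nothing else is touching it.

```bash
python3 - <<'E'
from h import *
s=read_state(); print(ray('wrist',282,231,.050,s)); go(.4845,.294,.192)
E
python3 -m creep '[[[-0.1,0,1,0,0,0,8.5],[-0.2,0,3,0,0,0,8.5],[-0.2,0,5,0,0,0,8.5],[-0.2,0,7,0,0,0,8.5],[-0.2,0,8.5,0,0,0,8.5],[-0.2,0,9.3,0,0,0,8.5],[-0.2,0,9.7,0,0,0,8.5],[-0.2,0,9.7,0,0,0,8.5]]]'
python3 - <<'E'
from h import *
s,im=snap('wrist','w14'); go(.4845,.294,.192); s,im=snap('scene','s14'); cv2.imwrite('pics/s14.png',cv2.resize(im[150:270,310:430],(500,500)))
E
```

```text
[0.48573653 0.29408931 0.05      ]
t 17.25 pos [0.4831 0.2935 0.292 ] F [-0.6  0.7  0.2] w 0.0848
shift [-0.16  0.06 10.  ] rot [-0.09 -0.12  0.01]
t: 17.92
ee_pos: [0.4858, 0.2937, 0.1955]
orientation: [-0.0, 0.0, 1.0, -0.0]
contact_force: [-0.9, 0.5, 0.6]
grip_width: 0.0851
t 17.97 pos [0.486  0.294  0.1962] F [-0.5  0.3 -0.4] w 0.0853
shift [0.15 0.   0.42] rot [ 0.02  0.03 -0.03]
```

View pics/w14.png

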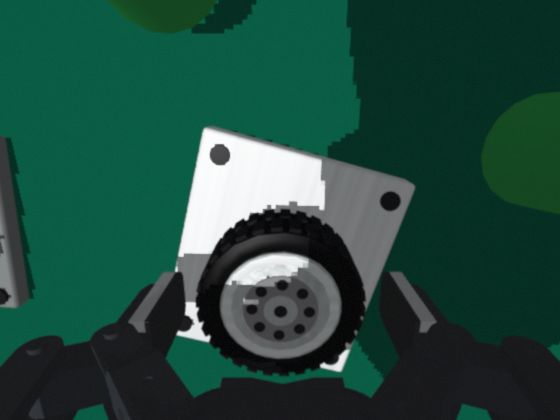

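View pics/s14.png

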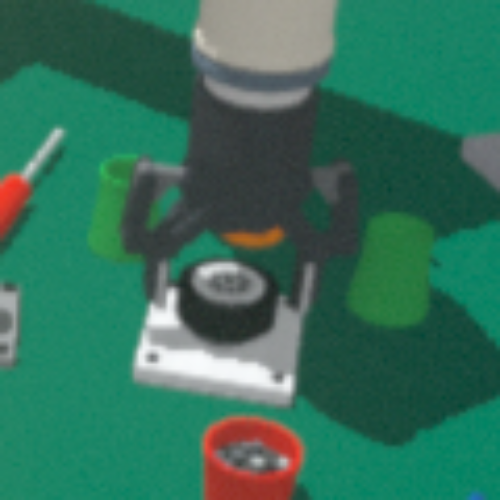

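The wheel is centred between the pads. Lowering slightly and closing.

```bash
python3 -m creep '[[[0,0,0.2,0,0,0,8],[0,0,0.4,0,0,0,7.5],[0,0,0.4,0,0,0,7],[0,0,0.4,0,0,0,6.6],[0,0,0.4,0,0,0,6],[0,0,0.4,0,0,0,5.6],[0,0,0.4,0,0,0,5.6],[0,0,0.4,0,0,0,5.6],[0,0,0.4,0,0,0,5.6]]]'
python3 -m creep '[[[0,0,-0.2,0,0,0,5.6],[0,0,-0.6,0,0,0,5.6],[0,0,-1.2,0,0,0,5.6],[0,0,-2,0,0,0,5.6],[0,0,-3,0,0,0,5.6],[0,0,-4.5,0,0,0,5.6],[0,0,-6,0,0,0,5.6],[0,0,-7.5,0,0,0,5.6],[0,0,-8.5,0,0,0,5.6],[0,0,-9,0,0,0,5.6],[0,0,-9,0,0,0,5.6]]]'
python3 - <<'E'
from h import *
s,im=snap('wrist','w15'); s,im=snap('scene','s15'); cv2.imwrite('pics/s15.png',cv2.resize(im[110:250,310:450],(500,500)))
E
```

```text
t: 18.77
ee_pos: [0.4857, 0.2942, 0.1929]
orientation: [0.0, -0.0, 1.0, 0.0]
contact_force: [-3.3, -2.7, 12.3]
grip_width: 0.0635
t: 19.68
ee_pos: [0.486, 0.2944, 0.2832]
orientation: [0.001, -0.0, 1.0, 0.001]
contact_force: [0.2, 0.9, -0.9]
grip_width: 0.0632
```

View pics/w15.png

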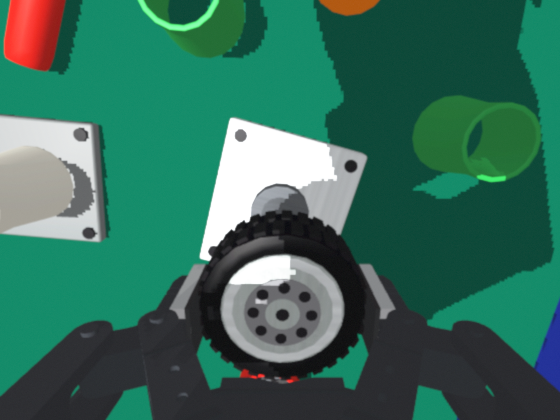

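View pics/s15.png

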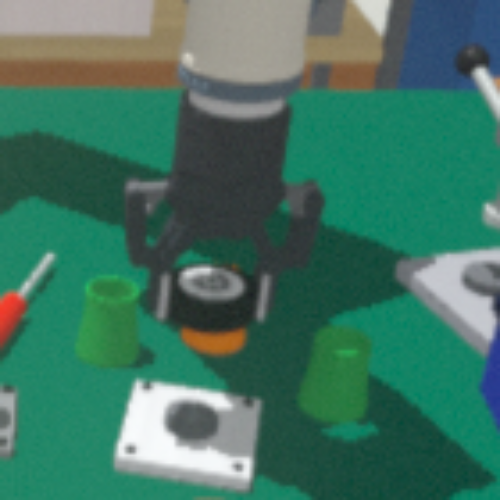

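The wheel is held level. Moving to above the empty peg.

```bash
python3 -m creep '[[[-0.2,-0.7,0,0,0,0,5.6],[-0.8,-2.2,0,0,0,0,5.6],[-2,-5,0,0,0,0,5.6],[-3.3,-8,0,0,0,0,5.6],[-4.7,-11,0,0,0,0,5.6],[-6.1,-14,0,0,0,0,5.6],[-7.5,-17,0,0,0,0,5.6],[-9,-20,0,0,0,0,5.6],[-10.4,-23,0,0,0,0,5.6],[-11.8,-26,0,0,0,0,5.6],[-13,-29,0,0,0,0,5.6],[-14.2,-31.5,0,0,0,0,5.6]]]'; python3 -m creep '[[[-0.7,-1.7,0,0,0,0,5.6],[-1.2,-2.7,0,0,0,0,5.6],[-1.4,-3.1,0,0,0,0,5.6],[-1.4,-3.1,0,0,0,0,5.6]]]'
python3 - <<'E'
from h import *
s,im=snap('wrist','w16'); s,im=snap('wrist','w16'); go(.643,-.052,.1889); print(s['ee_pos'],np.abs(s['qvel']).max())
s,im=snap('scene','s16'); cv2.imwrite('pics/s16.png',cv2.resize(im[180:380,150:320],(510,600)))
E
```

```text
t: 20.78
ee_pos: [0.6277, -0.0235, 0.2806]
orientation: [-0.001, 0.0, 1.0, -0.0]
contact_force: [1.6, -0.2, -1.6]
grip_width: 0.0631
t: 21.12
ee_pos: [0.6416, -0.0524, 0.281]
orientation: [-0.001, 0.0, 1.0, 0.0]
contact_force: [1.4, 0.1, -1.4]
grip_width: 0.0633
t 21.22 pos [ 0.6412 -0.0511  0.2812] F [-0.2 -1.1 -0.5] w 0.0634
shift [-0.19 -0.1   9.23] rot [ 0.02 -0.07  0.02]
[ 0.64132891 -0.05160285  0.28114539] 0.019942782689219656
```

View pics/w16.png

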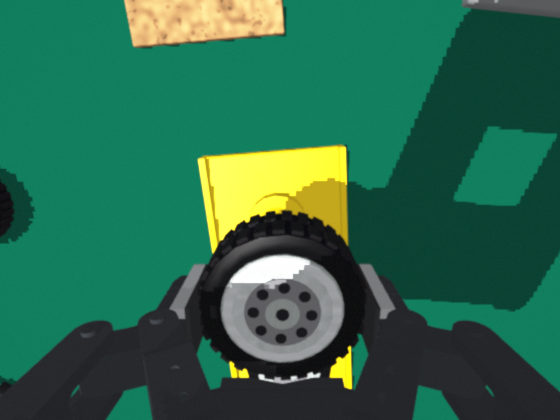

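View pics/s16.png

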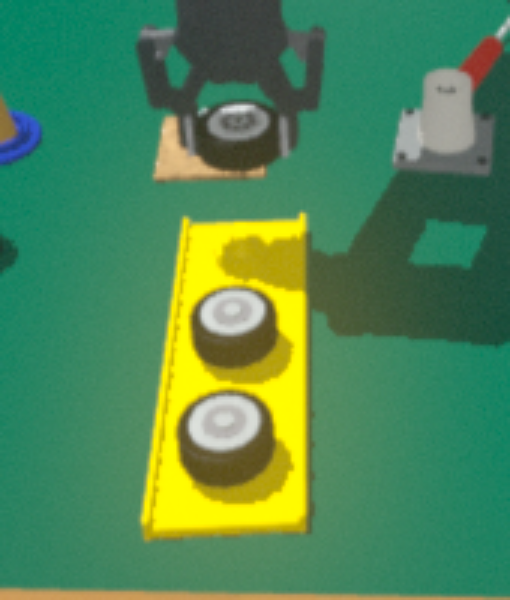

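The boss arc apex is at about (280,194), with the tray's near corners at (199,158) and (346,146).

Run:
```python
from h import *
s=read_state()
a=ray('wrist',280,194,.022,s); L=ray('wrist',199,158,.016,s); Rr=ray('wrist',346,146,.016,s)
print('boss near',a,'center x~',a[0]+.021); print(L,Rr,(L+Rr)/2, np.linalg.norm(L-Rr))
# other wheels from top cam (hub)
im=cv2.imread('pics/top0.png'); print([ray('top',u,v,.046).round(4) for u,v in[(330,112),(326.5,68.5)]])
cv2.imwrite('pics/c16.png',cv2.resize(cv2.imread('pics/w16.png')[135:265,190:360],None,fx=4.5,fy=4.5))
cv2.imwrite('pics/t16.png',cv2.resize(im[45:195,290:370],None,fx=4,fy=4,interpolation=cv2.INTER_CUBIC))
```

```text
boss near [ 0.62324079 -0.05118255  0.022     ] center x~ 0.6442407938556284
[ 0.59910029 -0.10721086  0.016     ] [ 0.59089756 -0.00597835  0.016     ] [ 0.59499892 -0.0565946   0.016     ] 0.10156429978304402
[array([ 0.7448, -0.0471,  0.046 ]), array([ 0.8512, -0.0381,  0.046 ])]
```

View pics/c16.png

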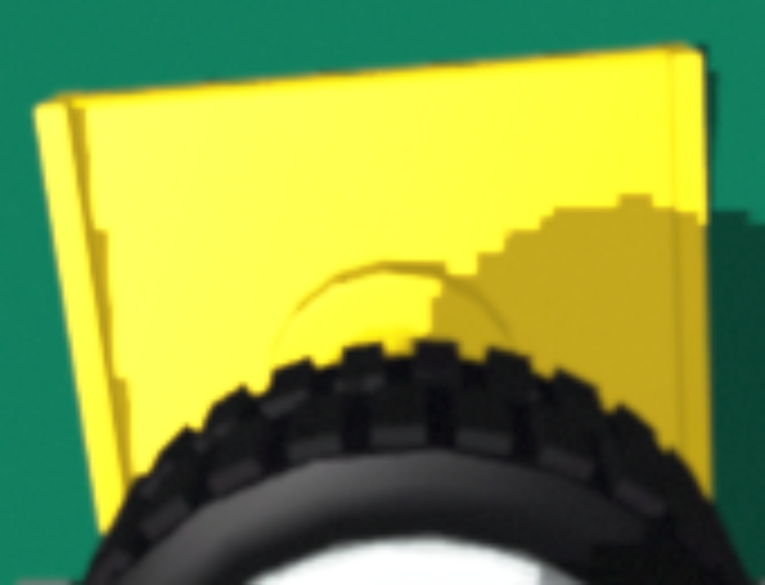

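View pics/t16.png

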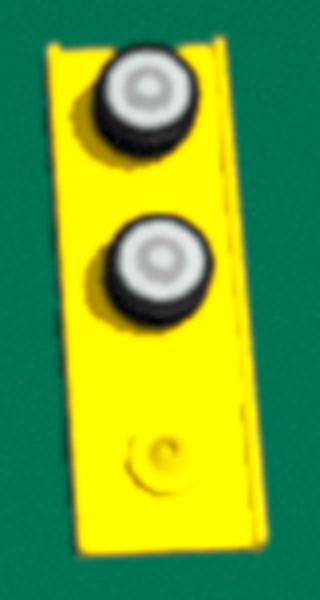

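```bash
python3 -m creep '[[[-0.25,-0.12,0.7,0,0,0,5.6],[-0.25,-0.12,2,0,0,0,5.6],[-0.25,-0.12,3.5,0,0,0,5.6],[-0.25,-0.12,5,0,0,0,5.6],[-0.25,-0.12,6.3,0,0,0,5.6],[-0.25,-0.12,7.3,0,0,0,5.6],[-0.25,-0.12,8.1,0,0,0,5.6],[-0.25,-0.12,8.6,0,0,0,5.6],[-0.25,-0.12,8.9,0,0,0,5.6],[-0.25,-0.12,9,0,0,0,5.6],[-0.25,-0.12,9,0,0,0,5.6]]]'; python3 -m creep '[[[0,0,0.1,0,0,0,5.6],[0,0,0.1,0,0,0,5.6]]]'
```

```text
t: 22.18
ee_pos: [0.6444, -0.053, 0.1919]
orientation: [0.0, -0.0, 1.0, -0.0]
contact_force: [0.5, 1.4, -0.4]
grip_width: 0.0631
t: 22.35
ee_pos: [0.6444, -0.0531, 0.1912]
orientation: [0.0, -0.0, 1.0, -0.0]
contact_force: [-0.9, -1.2, -0.7]
grip_width: 0.0629
```

```bash
python3 -m creep '[[[0,0,0.1,0,0,0,5.6],[0,0,0.2,0,0,0,5.6],[0,0,0.2,0,0,0,5.6]]]';python3 -m creep '[[[0,0,0.1,0,0,0,5.6],[0,0,0.1,0,0,0,5.6]]]'
```

```text
t: 22.6
ee_pos: [0.6443, -0.053, 0.189]
orientation: [0.0, -0.0, 1.0, -0.0]
contact_force: [-0.2, -0.1, 1.4]
grip_width: 0.0635
t: 22.77
ee_pos: [0.6444, -0.053, 0.1889]
orientation: [0.0, -0.0, 1.0, -0.0]
contact_force: [-3.2, 0.2, 11.3]
grip_width: 0.0632
```

Contact came at the predicted seated height. Release and retreat.

```bash
python3 -m creep '[[[0,0,-0.05,0,0,0,6.6],[0,0,-0.05,0,0,0,7],[0,0,-0.05,0,0,0,7.5],[0,0,-0.05,0,0,0,7.5],[0,0,-0.05,0,0,0,7.5],[0,0,-1,0,0,0,7.5],[0,0,-2.5,0,0,0,7.5],[0,0,-4.5,0,0,0,7.5],[0,0,-7,0,0,0,7.5],[0,0,-9,0,0,0,7.5],[0,0,-10,0,0,0,7.5],[0,0,-10,0,0,0,7.5]]]'
python3 - <<'E'
from h import *
s,im=snap('scene','s17'); a=cv2.resize(im[200:320,170:290],(400,400)); s,im=snap('wrist','w17'); cv2.imwrite('pics/s17.png',np.hstack([a,cv2.resize(im,(400,400))])); go(.4715,-.093,.30)
E
```

```text
t: 23.77
ee_pos: [0.6451, -0.0531, 0.2907]
orientation: [0.002, -0.0, 1.0, -0.0]
contact_force: [1.2, 0.1, 0.3]
grip_width: 0.0753
t 23.87 pos [ 0.644  -0.053   0.2876] F [-0.4  0.6 -0.4] w 0.0749
shift [17.25 -4.   -1.25] rot [-0.    0.01  0.01]
```

View pics/s17.png

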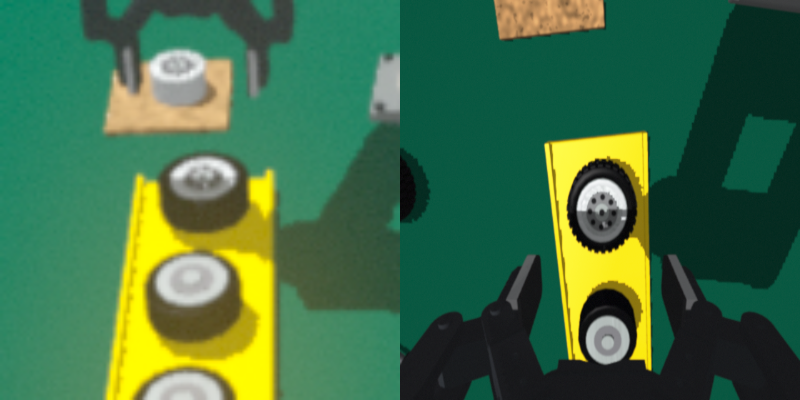

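The wheel sits level on its peg. On to the bare rim.

```bash
python3 -m creep '[[[1,-0.3,0,0,0,0,7.5],[3,-0.8,0,0,0,0,7.5],[5.5,-1.4,0,0,0,0,7.5],[8.5,-2,0,0,0,0,7.5],[11.5,-2.8,0,0,0,0,7],[14,-3.5,0,0,0,0,7],[16,-4,0,0,0,0,7],[17,-4.1,0,0,0,0,7],[17.3,-4.1,0,0,0,0,7],[17.3,-4.1,0,0,0,0,7]]]'
python3 - <<'E'
from h import *
s,im=snap('wrist','w18'); s,im=snap('wrist','w18'); go(.471,-.094,.30)
E
```

```text
t: 24.7
ee_pos: [0.4708, -0.094, 0.2873]
orientation: [-0.0, 0.0, 1.0, 0.0]
contact_force: [-0.3, -0.5, -0.1]
grip_width: 0.0701
t 24.8 pos [ 0.4722 -0.0939  0.2877] F [ 1.2 -1.2  0.1] w 0.0697
shift [ 0.11 -0.01 -1.23] rot [-0.    0.05  0.01]
```

View pics/w18.png

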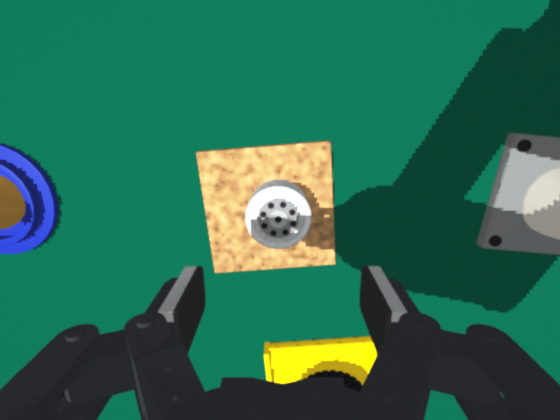

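The rim hub is at about (278,219) and the cork pad is clear all round.

Run:
```python
from h import *
s=read_state(); p=ray('wrist',278,219,.031,s);print(p); go(p[0],p[1],.181)
```

```text
[ 0.47212118 -0.09587226  0.031     ]
t 24.8 pos [ 0.4722 -0.0939  0.2877] F [ 1.2 -1.2  0.1] w 0.0697
shift [ 1.000e-02 -1.900e-01  1.067e+01] rot [-0.    0.05  0.01]
```

```bash
python3 -m creep '[[[0,-0.18,1,0,0,0,7],[0,-0.18,3,0,0,0,7],[0,-0.18,5,0,0,0,7],[0,-0.18,7,0,0,0,7],[0,-0.18,8.5,0,0,0,7],[0,-0.18,9.6,0,0,0,7],[0,-0.18,10.3,0,0,0,6.5],[0,-0.18,10.6,0,0,0,6],[0,-0.18,10.6,0,0,0,6]]]'
python3 - <<'E'
from h import *
s,im=snap('wrist','w19'); go(.472,-.0957,.181)
s,im=snap('scene','s19'); cv2.imwrite('pics/s19.png',np.hstack([cv2.resize(cv2.imread('pics/w19.png'),(400,400)),cv2.resize(im[160:260,170:270],(400,400))]))
E
```

```text
t: 25.55
ee_pos: [0.4713, -0.0958, 0.1811]
orientation: [-0.0, -0.0, 1.0, 0.0]
contact_force: [0.9, 0.1, 0.0]
grip_width: 0.06
t 25.6 pos [ 0.4715 -0.0958  0.1817] F [-0.2 -0.2  0.9] w 0.06
shift [-0.05  0.01  0.07] rot [-0.    0.    0.01]
```

View pics/s19.png

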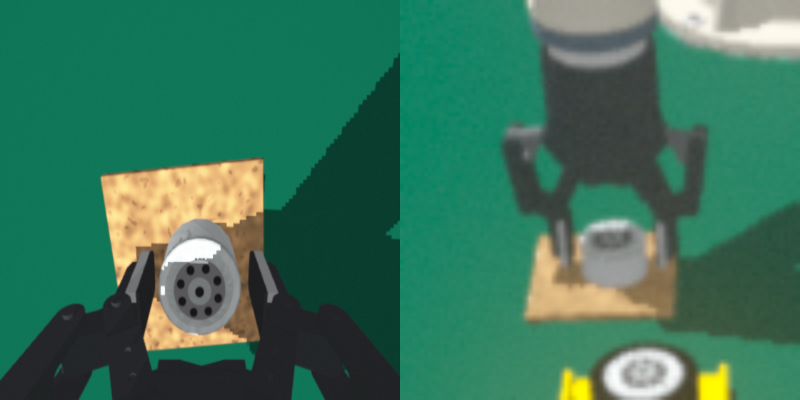

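The rim sits between the pads with the tips above the cork. Close and lift.

```bash
python3 -m creep '[[[0,0,0,0,0,0,5.4],[0,0,0,0,0,0,4.8],[0,0,0,0,0,0,4.2],[0,0,0,0,0,0,3.8],[0,0,0,0,0,0,3.8],[0,0,0,0,0,0,3.8],[0,0,0,0,0,0,3.8]]]'
python3 -m creep '[[[0,0,-0.2,0,0,0,3.8],[0,0,-0.6,0,0,0,3.8],[0,0,-1.2,0,0,0,3.8],[0,0,-2.2,0,0,0,3.8],[0,0,-3.5,0,0,0,3.8],[0,0,-5,0,0,0,3.8],[0,0,-7,0,0,0,3.8],[0,0,-9,0,0,0,3.8],[0,0,-10.5,0,0,0,3.8],[0,0,-11,0,0,0,3.8],[0,0,-11,0,0,0,3.8]]]'
python3 - <<'E'
from h import *
s,im=snap('wrist','w20'); s2,im2=snap('scene','s20'); cv2.imwrite('pics/s20.png',np.hstack([cv2.resize(im,(400,400)),cv2.resize(im2[110:230,160:280],(400,400))])); go(.484,.294,.29)
E
```

```text
t: 26.23
ee_pos: [0.4716, -0.0959, 0.1831]
orientation: [0.001, 0.0, 1.0, -0.0]
contact_force: [-3.5, 0.7, 14.6]
grip_width: 0.0462
t: 27.15
ee_pos: [0.4716, -0.0959, 0.2934]
orientation: [0.002, -0.0, 1.0, -0.0]
contact_force: [-0.1, -0.2, -0.7]
grip_width: 0.0461
t 27.25 pos [ 0.4709 -0.0958  0.2916] F [-0.5  0.3  0.1] w 0.046
shift [-1.31 38.98  0.16] rot [-0.  0.  0.]
```

View pics/s20.png

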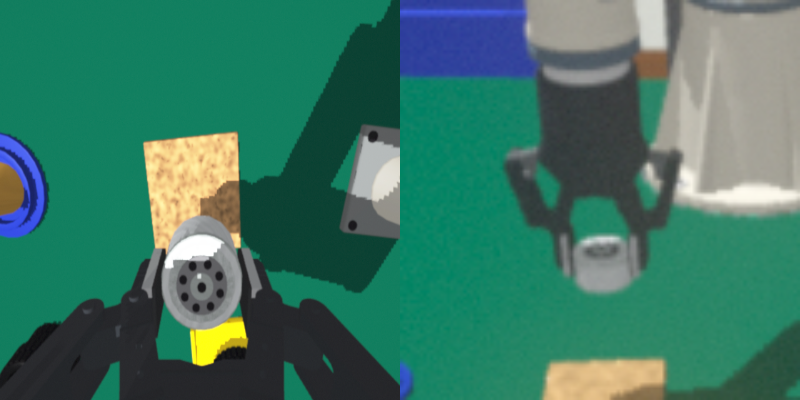

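```bash
python3 -m creep '[[[0,0.7,0,0,0,0,3.8],[0,2.2,0,0,0,0,3.8],[0,4.5,0,0,0,0,3.8],[0,7.5,0,0,0,0,3.8],[0,10.5,0,0,0,0,3.8],[-0.2,13.5,0,0,0,0,3.8],[-0.4,16.5,0,0,0,0,3.8],[-0.6,19.5,0,0,0,0,3.8],[-0.8,22.5,0,0,0,0,3.8],[-1,25.5,0,0,0,0,3.8],[-1.2,28.5,0,0,0,0,3.8],[-1.35,31.5,0,0,0,0,3.8]]]'; python3 -m creep '[[[0,3,0,0,0,0,3.8],[0,5.3,0,0,0,0,3.8],[0,6.8,0,0,0,0,3.8],[0,7.5,0,0,0,0,3.8],[0,7.5,0,0,0,0,3.8]]]'
python3 - <<'E'
from h import *
s,im=snap('wrist','w21'); s,im=snap('wrist','w21'); go(.484,.294,.203);print(s['ee_pos'])
E
```

```text
t: 28.25
ee_pos: [0.4839, 0.221, 0.2905]
orientation: [-0.001, -0.0, 1.0, -0.0]
contact_force: [-0.3, 1.0, -1.1]
grip_width: 0.0458
t: 28.67
ee_pos: [0.4843, 0.2951, 0.291]
orientation: [-0.0, -0.001, 1.0, -0.0]
contact_force: [-0.5, -0.3, 0.1]
grip_width: 0.0457
t 28.77 pos [0.4844 0.2935 0.2912] F [ 0.4 -0.3 -1. ] w 0.0461
shift [0.03 0.06 8.82] rot [-0.06 -0.06  0.01]
[0.48429892 0.29405333 0.29101444]
```

View pics/w21.png

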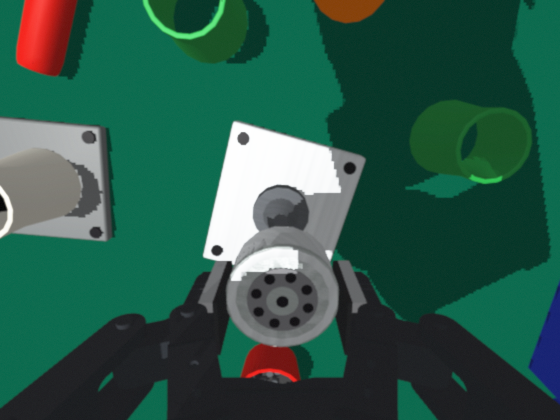

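Fixture holes are visible at (350,168) and (217,251), with the pilot at about (280,205).

```bash
python3 - <<'E'
from h import *
s=read_state()
a=ray('wrist',350,168,.014,s);b=ray('wrist',217,251,.014,s);print((a+b)/2,ray('wrist',281,184.5,.026,s)+[.021,0,0]); go(.485,.294,.203)
E
python3 -m creep '[[[0,0,0.7,0,0,0,3.8],[0,0,2,0,0,0,3.8],[0,0,3.5,0,0,0,3.8],[0,0,5,0,0,0,3.8],[0,0,6.2,0,0,0,3.8],[0,0,7.2,0,0,0,3.8],[0,0,7.9,0,0,0,3.8],[0,0,8.3,0,0,0,3.8],[0,0,8.5,0,0,0,3.8],[0,0,8.5,0,0,0,3.8]]]'; python3 -m creep '[[[0,0,0.1,0,0,0,3.8],[0,0,0.15,0,0,0,3.8],[0,0,0.15,0,0,0,3.8]]]'
```

```text
[0.48442138 0.29325864 0.014     ] [0.48194113 0.29340084 0.026     ]
t 28.77 pos [0.4844 0.2935 0.2912] F [ 0.4 -0.3 -1. ] w 0.0461
shift [-0.07  0.06  8.82] rot [-0.06 -0.06  0.01]
t: 29.6
ee_pos: [0.4847, 0.2942, 0.2066]
orientation: [-0.0, -0.0, 1.0, -0.0]
contact_force: [0.2, -0.8, 0.1]
grip_width: 0.0459
t: 29.85
ee_pos: [0.4848, 0.2943, 0.2056]
orientation: [0.0, -0.0, 1.0, 0.0]
contact_force: [-0.3, 0.9, -0.2]
grip_width: 0.0456
```

```bash
python3 -m creep '[[[0,0,0.1,0,0,0,3.8],[0,0,0.2,0,0,0,3.8],[0,0,0.2,0,0,0,3.8]]]'; python3 -m creep '[[[0,0,0.1,0,0,0,3.8],[0,0,0.1,0,0,0,3.8]]]'
```

```text
t: 30.1
ee_pos: [0.4848, 0.2943, 0.2034]
orientation: [0.0, -0.0, 1.0, 0.0]
contact_force: [0.2, 0.9, 0.0]
grip_width: 0.046
t: 30.27
ee_pos: [0.4848, 0.2943, 0.2032]
orientation: [0.0, -0.0, 1.0, 0.0]
contact_force: [-3.5, -2.2, 11.9]
grip_width: 0.0457
```

Seated contact at the expected height of 0.203. Release and retreat high.

```bash
python3 -m creep '[[[0,0,-0.05,0,0,0,4.8],[0,0,-0.05,0,0,0,5.6],[0,0,-0.05,0,0,0,6.4],[0,0,-0.05,0,0,0,7],[0,0,-0.05,0,0,0,7],[0,0,-1,0,0,0,7],[0,0,-3,0,0,0,7],[0,0,-6,0,0,0,7],[0,0,-9.5,0,0,0,7],[0,0,-12.5,0,0,0,7],[0,0,-15,0,0,0,7],[0,0,-15,0,0,0,7]]]'; python3 -m creep '[[[1,-1,-1,0,0,0,7],[2.5,-3.5,-2,0,0,0,7],[4,-7,-3,0,0,0,7],[6,-10,-4,0,0,0,7],[8,-13,-5,0,0,0,7],[10,-15,-5,0,0,0,7],[11,-16,-5,0,0,0,7],[11,-16,-5,0,0,0,7],[11,-16,-5,0,0,0,7]]]'
python3 - <<'E'
from h import *
s,im=snap('scene','s22'); s2,im2=snap('top','t22'); s3,im3=snap('wrist','w22')
cv2.imwrite('pics/s22a.png',cv2.resize(im[130:330,100:440],None,fx=2.3,fy=2.3))
cv2.imwrite('pics/t22a.png',cv2.resize(im2[50:300,80:480],None,fx=2,fy=2))
print(s3['ee_pos'])
E
```

```text
t: 31.27
ee_pos: [0.486, 0.295, 0.3583]
orientation: [0.004, -0.0, 1.0, 0.002]
contact_force: [1.1, 0.9, -0.2]
grip_width: 0.0698
t: 32.02
ee_pos: [0.3748, 0.1342, 0.4025]
orientation: [0.001, 0.0, 1.0, 0.0]
contact_force: [0.1, -0.4, 0.3]
grip_width: 0.07
[0.37557703 0.13490149 0.40235241]
```

View pics/s22a.png

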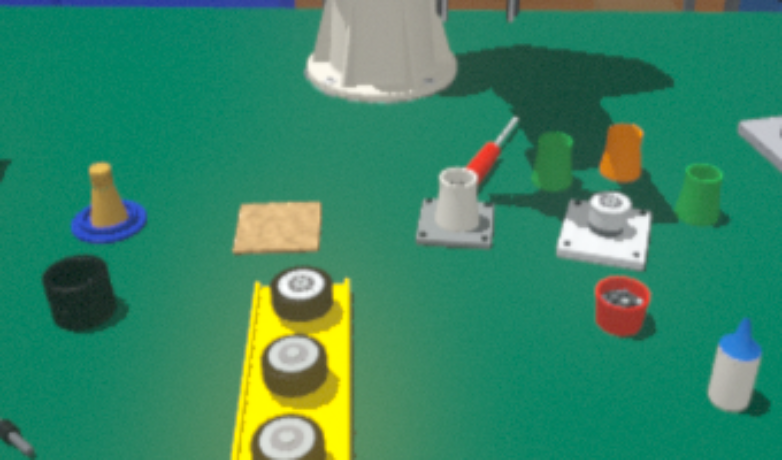

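View pics/t22a.png

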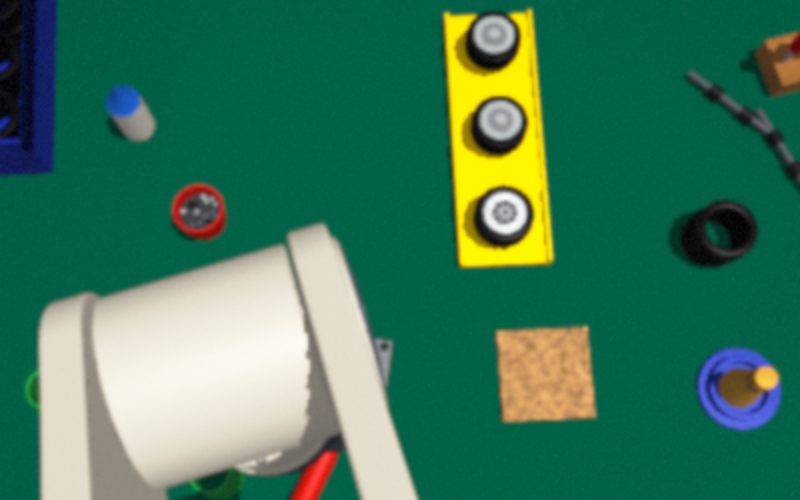

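View pics/w22.png

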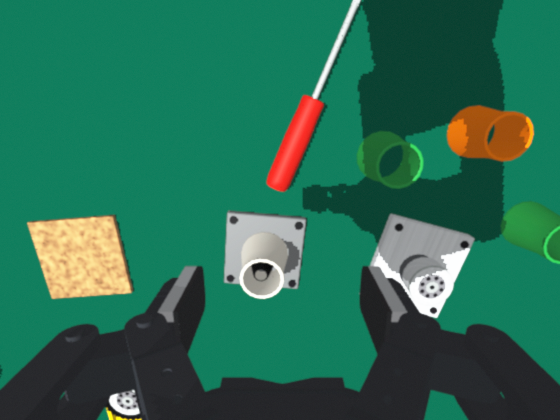

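All four parts look upright and seated. The pot is at (179.5,155) in the top view, against (179,155.5) at the start. Handing in.

```bash
python3 -c "
from plant import *
print(job_done(), read_state()['t'])"
```

```text
the job is handed in; nothing more can be done
the job is handed in; nothing more can be done
```

I did the whole job in the order asked and handed it in at about 32 s: sleeve over the post, cone in the dish, finished wheel on the empty tray peg, and bare rim on the fixture. Each part was lowered until it touched at its expected seated height, with at most about 22 N, before I let go.

The last pictures show all four parts upright and seated, and the gripper clear of everything. The red pot is within a pixel of where it started, and the green and orange look-alikes look untouched.

- **Cone grip reading:** the gripper read about 22 mm on the 24 mm cone. It held steady, and the cone lifted and set down upright.
- **Camera disagreement:** the top and wrist cameras differed by 2–5 mm on some positions. I mostly went by the wrist views, which was well within the side play.
- **Fixture in the last view:** the arm hid the fixture from the top camera at the end, so the rim was checked from the scene and wrist cameras only.

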